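Load the domed stake into the spring clamp

ROBOT

A 6-joint arm with a two-finger parallel gripper is mounted at the origin on the work surface. World frame = base frame: x ahead of the robot, y to its left, z up, the work surface at z = 0. Lengths are in m, angles in degrees, forces in N, time in s.
With the tool pointing down it reaches from about 0.4 to 0.825 m from the base axis. Payload 7 kg.
Tool frame: the origin (TCP) lies on the front face of the gripper's body, between the roots of the fingers; the fingertips stand 66 mm ahead of it and the grasp point (between the pads) lies 47 mm ahead of it; z points along the fingers, y is the line along which they close (so a half turn about z gives the same grasp; the last joint's range is limited). The gripper opens to 88 mm and grips with 3 to 60 N. Pads are 19 mm wide; open, the fingers measure 130 mm over their backs; the gripper's body (78 mm by 193 mm) begins 47 mm behind the grasp point.
Start: joints at [88.356, 20.546, 0.682, 0, -70.136, -16.507], TCP at [0.21, 0.641, 0.292] pointing down, gripper open.
Joint ranges: [-176.03, 176.03], [-82.01, 121.73], [-58.28, 71.71], [-173.87, 95.51], [-174.79, -0.11], [-173.66, 173.66]. Speed limits (degrees/s): [136.94, 136.94, 172.46, 180, 180, 180].

INTERFACE

Orientations are given as [roll, pitch, yaw] about the fixed x, y, z axes, in that order (R = Rz(yaw) Ry(pitch) Rx(roll)).
In Python, from plant import ctrl gives the robot as it stands.
- The arm moves only by the tool send_rows, never from a script. Its argument "deltas" is a list of rows, each a list of 2 entries, a list of its own where there are three numbers: the shift along the tool's x, y, z each as a share of 800 mm, from -1 to 1, then the turn about the tool's z as a share of 90 degrees, from -1 to 1. A call has exactly 5 rows; each row is the pose to reach, as a shift and turn from the pose commanded when the call began, along the tool's axes at that moment; what a row does not reach only later rows make up. A row lasts 1/12 s, in which the tool goes at most 41.7 mm and 7.16 degrees, less where a joint would pass 70% of its speed; a pose out of reach is approached as far as the arm can. A call with a number of a shift or a turn outside -1 to 1 is refused whole. A call with a gripper value outside its range is refused whole. "gripper" is the opening, from 0 (shut) to 1 (fully open), set as the call begins (left out, the last holds). The fingers move at their own pace and stop on an object; the grip force is fixed at half the most. Time passes only in rows, so rows that repeat a pose let the fingers close, or fill a call up. It gives the time, the measured TCP pose, the force, the opening and the grip force at its end, in the units of the state.
- ctrl.get_obs(): the state, without advancing time (a new reading comes with each control period).
- ctrl.snapshot(name): name is "side" or "top"; returns a dict with "color" (400x640x3 uint8, red, green, blue), "vertical_fov" (degrees; the focal length in pixels is half the picture's height over the tangent of half this angle, whatever the lens; pixels are square), "cx", "cy" (the principal point, pixels), "rvec" (rotation vector, rad) and "tvec" (3), from world to camera coordinates, as OpenCV has them. Camera axes: x right, y down, z forward; pixel columns grow to the right and rows downward; lengths in m; the calibration is good to about 2 mm. A picture is of the moment at which its call begins. There is no depth.
- ctrl.close_job(): hands the job in; it is judged then, once.
Trained networks look in a picture, given as the dict that the camera call returned (one of the last four; its "shot" number tells which), for a name from the list of things; names that differ only in an ending like _2 or _b are one class to them, and where a whole thing is asked for, a point or a joint stands for the part that bears it (a point fixed in the world has none). Each returns a list of dicts, best first, with "conf" (0 to 1); they miss things now and then, are a little off and sometimes report something else, mostly with a low value. They report only what shows in the picture. A call takes as long as a camera call. They do not tell look-alikes from the thing itself.
- ctrl.boxes_of(picture, thing): "xy" ([column, row] as shares, 0 to 1, of the picture: columns of its width, rows of its height, amid what is visible of it).
- ctrl.cut_out(picture, thing): "pixels" (400x640 bool, what is visible of it) and "xy" ([column, row] as shares, 0 to 1, of the picture: columns of its width, rows of its height, amid what is visible of it).
The state is a dict: "clock": time; "joint_pos": joint angles; "qvel": joint speeds; "tau": joint torques, N m; "tool_pos": TCP position; "orientation": TCP orientation; "force": force on the tool from outside, world axes, zero at the start; "moment": the same for the moment, N m; "opening": finger opening in m; "gripper_force": force on a finger pad.
Only numpy, scipy, OpenCV 4.12 (cv2) and the standard library are available. Lean on these libraries where they do the work, as an engineer would, in place of code of your own. Each camera call takes 0.05 s, during which the arm holds its last target. There are 200 camera calls.

TASK

Take the stake with the round domed head out of the wooden rack and push it upright, foot first, down between the middles of the two sprung jaws of the bench clamp until its foot stands on the clamp's base plate. Keep hold of it until the jaws have snapped shut around its rod above the foot, and only then let go, so that it stays standing upright in the clamp.

Things in the scene. Friction and masses are not known exactly. Their poses are not given: they have to be found in the camera images.
- dome_stake_mid (a point): steel stake, 102 mm tall, 0.2-0.4 kg, upright in one of 3 holes (20 mm deep, 88 mm apart) of a fixed wooden rack 32 mm high. Head: 30 mm round, straight sides 68 to 90 mm above the underside, domed top. Below it an 18 mm rod down to 19 mm; knob foot 26 mm wide, bevelled to a 16 mm flat. Point: on axis, 50 mm above the underside, z up. Not wanted: neighbours with a square block or a pointed cone
- clamp_seat (a point): spring clamp: dark base plate 110 (x) x 150 mm (y), 10 mm thick, housings 50 mm above it at both y ends, two 50 mm long jaws between. Point: centre of the plate's top, midway between the jaws; z up, jaws slide along y. Jaws span 26 to 52 mm above it; their lips form a funnel 33 mm wide. Pressing the foot in (about 8-15 N) spreads them; they shut on the rod once it is within 6 mm of the plate
- jaw_left_face (a point): middle of the flat face (50 mm in x, 10 mm high) of the bright steel jaw on the clamp's +y side, 31 mm above the base plate; axes as the clamp's. It slides outward up to 18 mm from its stop, 5 mm from the clamp's middle, against a spring (1.6 N + 160 N/m). Gap between both face points: 10 mm empty, 26 mm as the foot passes, 18 mm when shut on the rod
- jaw_right_face (a point): the same point of the opposite jaw, on the clamp's -y side, with its own equal spring; each jaw moves by itself
Mind the look-alikes: they are no part of the job. What is shaped like the part that bears dome_stake_mid but purple or red is not meant.

How it is judged (in metres and radians):
On the way:
1. the domed stake is down between the jaws and they have closed on its rod while the fingers still hold it (contact force between the fingers and dome_stake above 0.5 N and z of dome_stake_mid in the frame of clamp_seat below 0.058 m and horizontal distance between dome_stake_mid and clamp_seat below 0.02 m and distance between jaw_left_face and jaw_right_face below 0.021 m), for 0.15 s.
At the end, for the whole second after the job is handed in: the domed stake stands in the clamp with its foot on the base plate (within 6 mm), within 20 mm of the clamp's centre and within 10 degrees of upright, the jaws closed on its rod (gap under 21 mm), released and at rest (z of dome_stake_mid in the frame of clamp_seat between 0.045 and 0.056 m and horizontal distance between dome_stake_mid and clamp_seat below 0.02 m and angle between dome_stake_mid's own z axis and vertical below 0.175 rad and distance between jaw_left_face and jaw_right_face below 0.021 m and linear speed of dome_stake below 0.02 m/s); the robot touches nothing.
It fails at once if the domed stake was let go over the clamp before its foot was down and the jaws had closed (horizontal distance between dome_stake_mid and clamp_seat below 0.05 m and z of dome_stake_mid in the frame of clamp_seat above 0.06 m and contact force between the fingers and dome_stake below 0.05 N).
It also fails if it takes over 38 s, if anything falls off the work surface, if the arm or the gripper's body presses on something with over 40 N, if the wrist force passes 120 N, or if a joint passes its speed limit or range.

## Working session

There is one attempt and no reset: what is moved stays moved. The work goes in short steps, Python scripts to look and compute and a tool call to move; the robot and the scene stay as the last step left them, time stands still between calls to the robot, and variables do not carry over. Pictures are saved under pics/ and viewed, at most 10 in all, crops included, and the job is handed in when it is done.

Besides the shell and the picture viewer there is one more tool, called after ">>>" as name([rows], argument=value, ...), one row to a line, values as JSON. send_rows: Moves the arm, as the interface text tells. Shift numbers are shares of 800 mm and turn numbers shares of 90 degrees, none past 1 either way. Its arguments: {"type":"object","properties":{"deltas":{"type":"array","items":{"type":"array"}},"gripper":{"type":"number"}},"required":["deltas"]}

```bash
ls; mkdir -p pics; cat > h.py <<'E'
import numpy as np,cv2
from plant import ctrl
def cam(s):
    f=200/np.tan(np.radians(s["vertical_fov"]/2)); K=np.array([[f,0,s["cx"]],[0,f,s["cy"]],[0,0,1]])
    R=cv2.Rodrigues(np.array(s["rvec"],float))[0]; return K,R,np.array(s["tvec"],float).ravel()
def ray(s,px):
    K,R,t=cam(s); d=R.T@np.linalg.inv(K)@np.array([px[0],px[1],1.]); return -R.T@t,d/np.linalg.norm(d)
def at_z(s,px,z):
    o,d=ray(s,px); return o+d*(z-o[2])/d[2]
def proj(s,P):
    K,R,t=cam(s); p=K@(R@np.asarray(P,float)+t); return p[:2]/p[2]
def tri(l):
    A=np.zeros((3,3));b=np.zeros(3)
    for s,px in l:
        o,d=ray(s,px);M=np.eye(3)-np.outer(d,d);A+=M;b+=M@o
    return np.linalg.solve(A,b)
def save(s,n): cv2.imwrite("pics/"+n,s["color"][:,:,::-1])
E
python3 - <<'E'
from h import *
for n in("top","side"):
    s=ctrl.snapshot(n);save(s,n+"0.png")
    K,R,t=cam(s);print(n,(-R.T@t).round(3),R[2].round(2),K[0,0].round(1),{k:v for k,v in s.items() if k not in("color",)})
    for th in("dome_stake_mid","clamp_seat","jaw_left_face","jaw_right_face"):
        for r in ctrl.boxes_of(s,th)[:4]: print(th,np.round(np.array(r["xy"])*[640,400],1),round(r["conf"],2))
        for r in ctrl.cut_out(s,th)[:4]:
            v,u=np.nonzero(r["pixels"]); print(" cut",th,np.round(np.array(r["xy"])*[640,400],1),round(r["conf"],2),u.min(),u.max(),v.min(),v.max())
print(ctrl.get_obs())
E
```

```text
pics
top [ 0.416 -0.011  1.142] [ 0.14 -0.   -0.99] 478.1 {'vertical_fov': 45.40193291428075, 'cx': 322.0838099281678, 'cy': 204.3428902724117, 'rvec': array([ 2.1260858 , -2.17557882,  0.14678366]), 'tvec': array([6.10388066e-04, 5.67222953e-01, 1.07452411e+00]), 'shot': 1}
dome_stake_mid [255.8 214.3] 0.65
dome_stake_mid [274.1 178.7] 0.64
dome_stake_mid [249.8 175.3] 0.52
 cut dome_stake_mid [250.1 173.3] 0.78 240 256 164 183
 cut dome_stake_mid [254.2 212.1] 0.6 249 265 207 222
 cut dome_stake_mid [274.6 177.5] 0.6 267 281 167 184
clamp_seat [390.6 211. ] 0.62
jaw_left_face [387.5 209.6] 0.59
 cut jaw_left_face [387.8 208.4] 0.67 383 394 197 219
jaw_right_face [401.8 204. ] 0.75
side [0.284 0.561 0.85 ] [ 0.27 -0.57 -0.77] 470.6 {'vertical_fov': 46.05241219580628, 'cx': 324.09193854750913, 'cy': 197.58970089115098, 'rvec': array([ 0.60407287, -2.75583318,  0.97812716]), 'tvec': array([0.50344427, 0.23259977, 0.90040202]), 'shot': 2}
dome_stake_mid [254.5 244.7] 0.74
dome_stake_mid [297.7 253.1] 0.71
dome_stake_mid [269.3 227.1] 0.65
dome_stake_mid [356.6 158.9] 0.33
 cut dome_sta
[... 433 characters left out ...]
54.4] 0.71 348 370 143 158
{'clock': 0.9, 'joint_pos': array([ 8.83573323e+01,  2.05436830e+01,  6.82547511e-01,  8.31982126e-04,
       -7.01355390e+01, -1.65045522e+01]), 'qvel': array([-0.04169602,  0.03387491, -0.05835402, -0.06638931,  0.00566853,
       -0.05088425]), 'tau': array([ 1.20714620e-03, -5.82363689e+01,  2.93305171e+01,  7.00233221e+00,
        1.26395241e-02, -1.34745471e-05]), 'tool_pos': array([0.21027689, 0.64139369, 0.29219858]), 'orientation': array([-1.79996589e+02,  1.94497590e-04, -1.81469372e+01]), 'force': array([-0.09758453,  1.29711114,  0.05700442]), 'moment': array([-0.0008827 , -0.0318686 , -0.00745976]), 'gripper_force': 0.0, 'opening': 0.08750902210051781}
```

```bash
cd pics; python3 - <<'E'
import cv2
a=cv2.imread("top0.png")[130:270,200:460];b=cv2.imread("side0.png")[100:300,200:460]
cv2.imwrite("a.png",cv2.resize(a,None,fx=3,fy=3,interpolation=2));cv2.imwrite("b.png",cv2.resize(b,None,fx=3,fy=3,interpolation=2)[:600])
E
```

```text
(no output)
```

View pics/a.png

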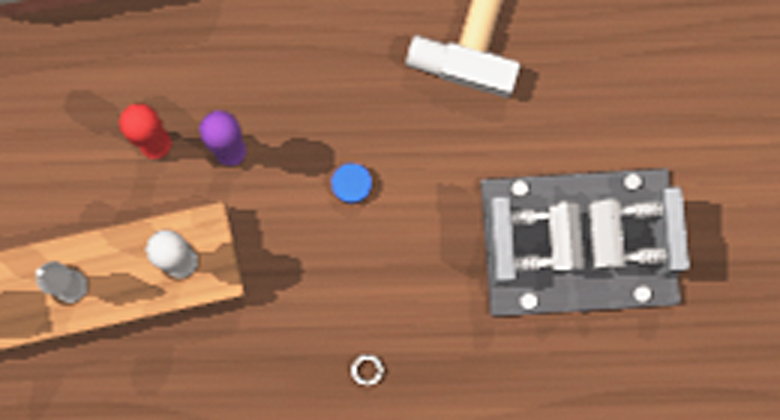

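View pics/b.png

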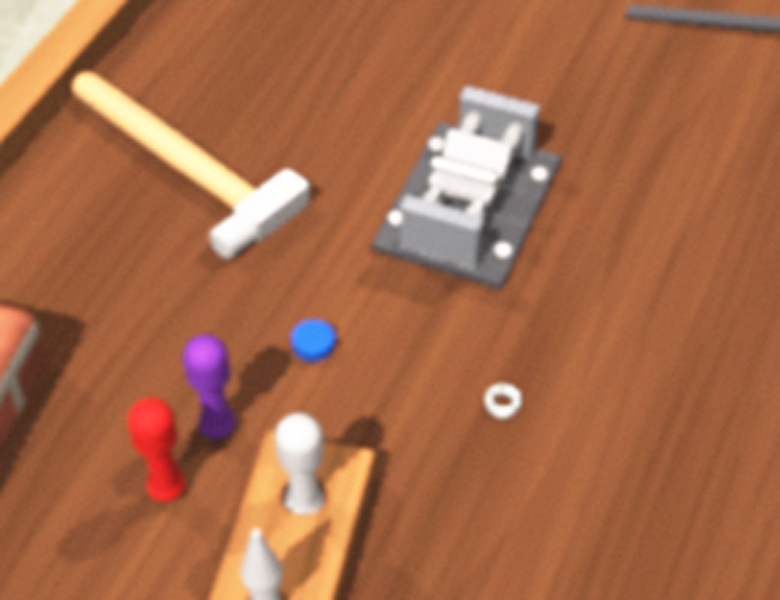

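View pics/side0.png

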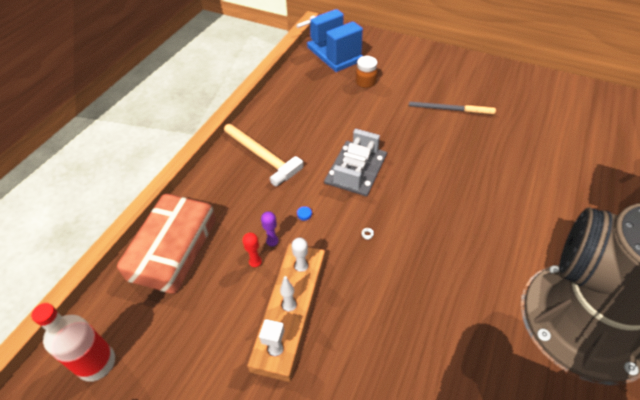

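```bash
python3 - <<'E'
from h import *
T=ctrl.snapshot("top");S=ctrl.snapshot("side")
cr=lambda p,o:(o[0]+(p[0]+.5)/3-.5,o[1]+(p[1]+.5)/3-.5)
t=lambda *p:cr(p,(200,130)); s=lambda *p:cr(p,(200,100))
print("dome T",at_z(T,t(168,250),.098),"S",at_z(S,s(299,437),.098),"tri",tri([(T,t(168,250)),(S,s(299,437))]))
ct=np.array([at_z(T,t(*p),.01) for p in((484,180),(667,170),(682,304),(492,316))]);print(ct.round(3),ct.mean(0))
cs=np.array([at_z(S,s(*p),.01) for p in((375,243),(500,284),(560,156))]);print(cs.round(3),(cs[0]+cs[2])/2)
for e in (ct[1]-ct[0],ct[2]-ct[3],ct[0]-ct[3],ct[1]-ct[2]): print(np.linalg.norm(e),np.degrees(np.arctan2(e[1],e[0])))
# bolts
b=np.array([at_z(T,t(*p),.012) for p in((520,188),(633,181),(643,293),(529,301))]);print(b.round(3),b.mean(0))
bs=np.array([at_z(S,s(*p),.012) for p in((395,218),(503,249),(540,173),(436,144))]);print(bs.round(3),bs.mean(0))
# jaws gap tri
print("gap",tri([(T,t(585,235)),(S,s(470,165))]))
print("rack corner",[at_z(T,t(*p),.032).round(3) for p in((222,203),(243,297))])
E
```

```text
dome T [0.54313149 0.13405534 0.098     ] S [0.54375117 0.13417836 0.098     ] tri [0.54342217 0.13414655 0.09805873]
[[ 0.604 -0.107  0.01 ]
 [ 0.609 -0.253  0.01 ]
 [ 0.502 -0.26   0.01 ]
 [ 0.495 -0.109  0.01 ]] [ 0.55261994 -0.1821944   0.01      ]
[[ 0.602 -0.104  0.01 ]
 [ 0.497 -0.106  0.01 ]
 [ 0.502 -0.255  0.01 ]] [ 0.55232074 -0.17976752  0.01      ]
0.1467303948899853 -88.15779160453035
0.15049616258320467 -87.70507462947798
0.10892208271137059 1.3770873910131431
0.10776778122853653 3.371901375581291
[[ 0.597 -0.135  0.012]
 [ 0.6   -0.225  0.012]
 [ 0.511 -0.229  0.012]
 [ 0.507 -0.139  0.012]] [ 0.5536698  -0.18193752  0.012     ]
[[ 0.598 -0.133  0.012]
 [ 0.507 -0.138  0.012]
 [ 0.51  -0.228  0.012]
 [ 0.601 -0.224  0.012]] [ 0.55418205 -0.18099639  0.012     ]
gap [ 0.55358793 -0.1794481   0.04829877]
rack corner [array([0.587, 0.101, 0.032]), array([0.513, 0.085, 0.032])]
```

>>> send_rows([
  [[0.593,0.473,0],0],
  [[0.593,0.473,0],0],
  [[0.593,0.473,0],0],
  [[0.593,0.473,0],0],
  [[0.593,0.473,0],0],
], gripper=0.65)

```text
clock: 1.42
tool_pos: [0.3252, 0.4655, 0.2923]
orientation: [-180.0, -0.0, -18.1]
force: [2.3, 0.4, -0.4]
opening: 0.0603
gripper_force: 0.0
```

```bash
cat >> h.py <<'E'
def go(x,y,z,yaw):
    from scipy.spatial.transform import Rotation as Ro
    o=ctrl.get_obs(); R=Ro.from_euler("xyz",o["orientation"],degrees=True).as_matrix()
    d=R.T@(np.array([x,y,z])-o["tool_pos"]); print("pos",o["tool_pos"].round(4),o["orientation"].round(2),"t",o["clock"],"open",o["opening"],"F",o["force"].round(1),"gf",o["gripper_force"])
    print("share",(d/.8).round(4),"turn",round(-(yaw-o["orientation"][2])/90,4),"rows",np.linalg.norm(d)/.0417)
E
python3 - <<'E'
from h import *
go(.543,.134,.23,2.3)
T=ctrl.snapshot("top");S=ctrl.snapshot("side")
cr=lambda p,o:(o[0]+(p[0]+.5)/3-.5,o[1]+(p[1]+.5)/3-.5)
print("cone tip",tri([(T,cr((42,272),(200,130))),(S,cr((258,530),(200,100)))]))
E
```

```text
pos [0.3252 0.4655 0.2923] [-179.98   -0.    -18.12] t 1.4167 open 0.060307967422114965 F [ 2.3  0.4 -0.4] gf 0.0
share [0.3876 0.3092 0.0778] turn -0.2269 rows 9.628637747058901
cone tip [0.52564034 0.21919473 0.12901933]
```

>>> send_rows([
  [[0.388,0.309,0],0.135],
  [[0.388,0.309,0],0.135],
  [[0.388,0.309,0],0.135],
  [[0.388,0.309,0],0.135],
  [[0.388,0.309,0],0.135],
])

```text
clock: 1.93
tool_pos: [0.4396, 0.2916, 0.2925]
orientation: [-180.0, -0.0, -30.3]
force: [1.2, 0.1, -0.3]
opening: 0.0568
gripper_force: 0.0
```

```bash
python3 - <<'E'
from h import *
go(.543,.134,.23,-30)
E
```

```text
pos [0.4396 0.2916 0.2925] [-1.7995e+02 -1.0000e-02 -3.0260e+01] t 1.9333 open 0.05678865415161473 F [ 1.2  0.1 -0.3] gf 0.0
share [0.2109 0.1051 0.0781] turn -0.0029 rows 4.76293458666773
```

>>> send_rows([
  [[0.211,0.105,0.078],0],
  [[0.211,0.105,0.078],0],
  [[0.211,0.105,0.078],0],
  [[0.211,0.105,0.078],0],
  [[0.211,0.105,0.078],0],
])

```text
clock: 2.35
tool_pos: [0.5433, 0.1331, 0.229]
orientation: [180.0, 0.0, -30.3]
force: [0.6, 0.5, 0.7]
opening: 0.0566
gripper_force: 0.0
```

```bash
python3 - <<'E'
from h import *
S=ctrl.snapshot("side");save(S,"c.png")
c=S["color"][150:310,200:400,::-1];cv2.imwrite("pics/c2.png",cv2.resize(c,None,fx=3.5,fy=3.5,interpolation=2))
go(.543,.134,.14,-30)
E
```

```text
pos [0.5442 0.1301 0.2268] [ 1.798e+02  8.000e-02 -3.045e+01] t 2.4 open 0.056939309999913416 F [ 2.5 -2.5 -0.7] gf 0.0
share [-0.0036 -0.0038  0.1085] turn -0.005 rows 2.083476287757057
```

View pics/c2.png

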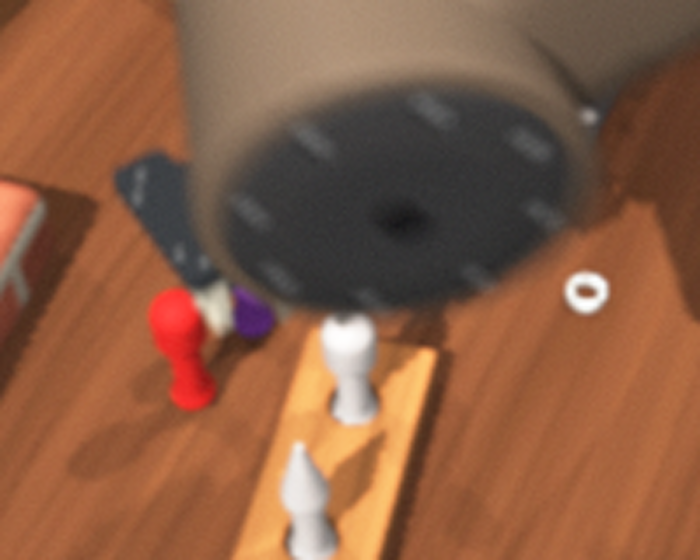

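```bash
python3 - <<'E'
from h import *
S=ctrl.snapshot("side");T=ctrl.snapshot("top");save(T,"d.png")
p=np.array([.543,.133,.229]);a=np.radians(-30.3);X=np.array([np.cos(a),np.sin(a),0]);Y=np.array([np.sin(a),-np.cos(a),0])
for n,v in(("x+",X),("x-",-X),("y+",Y),("y-",-Y)): print(n,((proj(S,p+.0965*v)-[200,150])*3.5).round(),proj(T,p+.0965*v).round())
print("fingers",[((proj(S,p+s*.04*Y-[0,0,.066])-[200,150])*3.5).round() for s in(1,-1)])
go(.543,.134,.14,-30)
c=T["color"][100:300,130:390,::-1];cv2.imwrite("pics/d2.png",cv2.resize(c,None,fx=3,fy=3,interpolation=2))
E
```

```text
x+ [235.  63.] [272. 162.]
x- [451. 318.] [221. 249.]
y+ [497.  96.] [290. 229.]
y- [160. 276.] [204. 181.]
fingers [array([408., 227.]), array([277., 299.])]
pos [0.5429 0.1334 0.2286] [ 1.7989e+02  6.0000e-02 -3.0520e+01] t 2.5 open 0.056713556314059214 F [-0.3  0.1  0.2] gf 0.0
share [-0.0002 -0.0009  0.1107] turn -0.0057 rows 2.1243065889279062
```

View pics/d2.png

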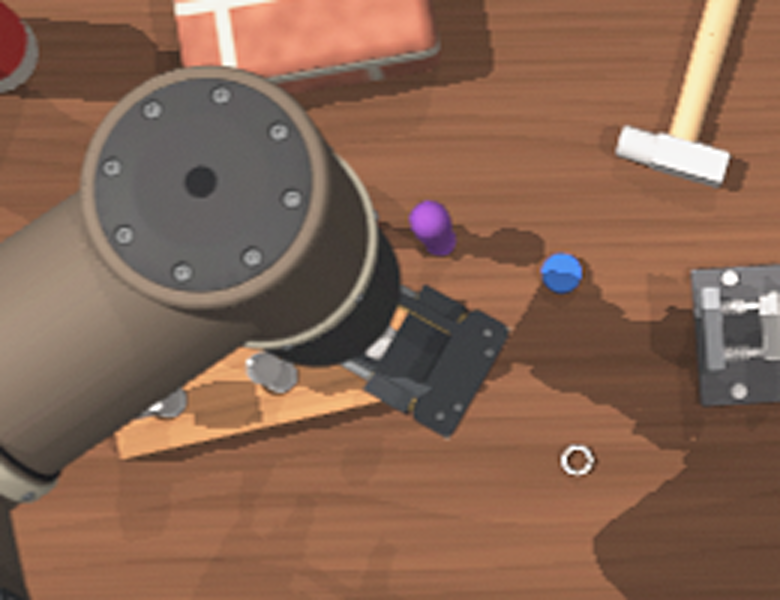

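>>> send_rows([
  [[0,-0.001,0.03],0],
  [[0,-0.001,0.06],0],
  [[0,-0.001,0.09],0],
  [[0,-0.001,0.11],0],
  [[0,-0.001,0.11],0],
])

```text
clock: 2.92
tool_pos: [0.5409, 0.1363, 0.139]
orientation: [179.8, 0.2, -30.3]
force: [-1.1, 0.2, -0.1]
opening: 0.0571
gripper_force: 0.0
```

>>> send_rows([
  [[0,0,0],0],
  [[0,0,0],0],
  [[0,0,0],0],
  [[0,0,0],0],
  [[0,0,0],0],
], gripper=0)

```text
clock: 3.33
tool_pos: [0.5431, 0.1364, 0.1428]
orientation: [-179.9, -0.0, -30.3]
force: [-0.8, -1.4, 3.4]
opening: 0.0294
gripper_force: 29.7
```

```bash
python3 - <<'E'
from h import *
go(.543,.134,.26,-30)
E
```

```text
pos [0.5431 0.1364 0.1428] [-1.7991e+02 -5.0000e-02 -3.0290e+01] t 3.3333 open 0.029403261635654793 F [-0.8 -1.4  3.4] gf 29.732613969244994
share [ 0.0015  0.0024 -0.1464] turn -0.0032 rows 2.810074187236404
```

>>> send_rows([
  [[0,0,-0.02],0],
  [[0,0,-0.05],0],
  [[0,0,-0.09],0],
  [[0,0,-0.125],0],
  [[0,0,-0.125],0],
])

```text
clock: 3.75
tool_pos: [0.5451, 0.137, 0.2481]
orientation: [-179.6, -0.3, -30.3]
force: [2.1, 1.3, -1.9]
opening: 0.0292
gripper_force: 30.0
```

```bash
python3 - <<'E'
from h import *
go(.5535,-.181,.25,2.3)
E
```

```text
pos [0.5451 0.137  0.2481] [-179.57   -0.32  -30.25] t 3.75 open 0.029208841813656912 F [ 2.1  1.3 -1.9] gf 29.999636148131685
share [ 0.2093  0.3381 -0.0038] turn -0.3617 rows 7.628351908077856
```

>>> send_rows([
  [[0.209,0.338,0],-0.36],
  [[0.209,0.338,0],-0.36],
  [[0.209,0.338,0],-0.36],
  [[0.209,0.338,0],-0.36],
  [[0.209,0.338,0],-0.36],
])

```text
clock: 4.17
tool_pos: [0.5473, -0.061, 0.2416]
orientation: [-180.0, 0.0, 2.5]
force: [0.6, -0.9, -2.9]
opening: 0.0293
gripper_force: 30.0
```

```bash
python3 - <<'E'
from h import *
go(.5535,-.181,.25,2.3)
E
```

```text
pos [ 0.5473 -0.061   0.2416] [-179.97    0.      2.47] t 4.1667 open 0.029252983299920703 F [ 0.6 -0.9 -2.9] gf 29.998995559217292
share [ 0.0013  0.1502 -0.0105] turn 0.0018 rows 2.888815372803519
```

>>> send_rows([
  [[0.007,0.05,0],0],
  [[0.007,0.1,0],0],
  [[0.007,0.14,0],0],
  [[0.007,0.15,0],0],
  [[0.007,0.15,0],0],
])

```text
clock: 4.58
tool_pos: [0.5572, -0.1818, 0.241]
orientation: [-180.0, 0.1, 1.9]
force: [-1.2, 1.2, -2.4]
opening: 0.0295
gripper_force: 30.0
```

>>> send_rows([
  [[0,0,0],0],
  [[0,0,0],0],
  [[0,0,0],0],
  [[0,0,0],0],
  [[0,0,0],0],
])

```text
clock: 5.0
tool_pos: [0.558, -0.1785, 0.2419]
orientation: [-180.0, -0.0, 2.2]
force: [0.6, 0.6, -2.8]
opening: 0.0293
gripper_force: 30.0
```

```bash
python3 - <<'E'
from h import *
S=ctrl.snapshot("side");T=ctrl.snapshot("top")
go(.5535,-.181,.2,2.3)
o=ctrl.get_obs()["tool_pos"]
print("tcp px S",proj(S,o),"expected foot S",proj(S,o-[0,0,.131]),proj(T,o-[0,0,.131]))
for n,s in(("S",S),("T",T)):
  for th in("dome_stake_mid",):
    for r in ctrl.cut_out(s,th): 
        v,u=np.nonzero(r["pixels"]);print(n,np.array(r["xy"])*[640,400],r["conf"],u.min(),u.max(),v.min(),v.max())
a=cv2.resize(S["color"][80:210,290:420,::-1],None,fx=3,fy=3,interpolation=2);b=cv2.resize(T["color"][140:270,330:460,::-1],None,fx=3,fy=3,interpolation=2)
cv2.imwrite("pics/e.png",np.hstack([a,b]))
E
```

```text
pos [ 0.558  -0.1787  0.2419] [-1.80e+02 -1.00e-02  2.16e+00] t 5.1 open 0.029089651591857488 F [ 0.1  1.3 -2.1] gf 29.999583203534712
share [-0.0058  0.0026  0.0524] turn -0.0016 rows 1.0119916872324037
tcp px S [358.22820671  88.11804727] expected foot S [355.63964936 134.94566574] [398.5130317 202.2074399]
S [252.288 247.68 ] 0.71 243 260 233 265
S [271.68 227.6 ] 0.69 262 278 212 245
S [354.368 128.2  ] 0.46 351 361 120 136
```

View pics/e.png

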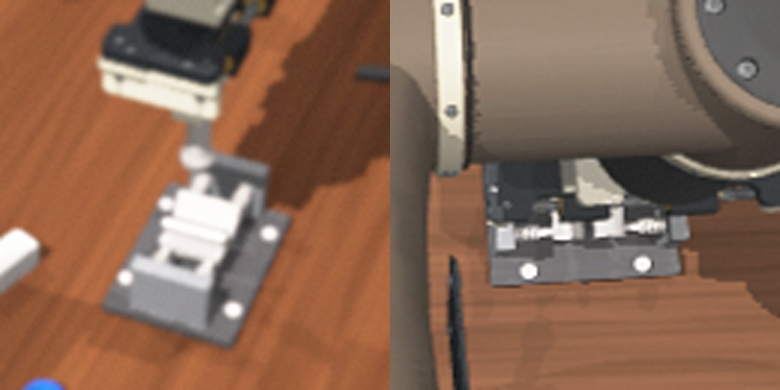

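>>> send_rows([
  [[-0.0055,0.003,0.01],0],
  [[-0.0055,0.003,0.025],0],
  [[-0.0055,0.003,0.035],0],
  [[-0.0055,0.003,0.04],0],
  [[-0.0055,0.003,0.04],0],
])

```text
clock: 5.62
tool_pos: [0.5529, -0.182, 0.2083]
orientation: [-180.0, 0.1, 2.1]
force: [-0.4, 0.9, -2.2]
opening: 0.0292
gripper_force: 30.0
```

>>> send_rows([
  [[0,0,0],0],
  [[0,0,0],0],
  [[0,0,0],0],
  [[0,0,0],0],
  [[0,0,0],0],
])

```text
clock: 6.03
tool_pos: [0.5537, -0.182, 0.2101]
orientation: [180.0, -0.0, 2.1]
force: [0.2, -0.1, -3.2]
opening: 0.0289
gripper_force: 30.0
```

```bash
python3 - <<'E'
from h import *
S=ctrl.snapshot("side");go(.5535,-.181,.141,2.3)
a=S["color"][90:190,300:410,::-1];cv2.imwrite("pics/f.png",cv2.resize(a,None,fx=5,fy=5,interpolation=2))
E
```

```text
pos [ 0.5537 -0.182   0.2101] [ 1.8e+02 -3.0e-02  2.1e+00] t 6.0833 open 0.029316559122411996 F [ 0.2 -0.9 -2.3] gf 29.999528793850914
share [-0.0002 -0.0012  0.0863] turn -0.0022 rows 1.656317151738973
```

View pics/f.png

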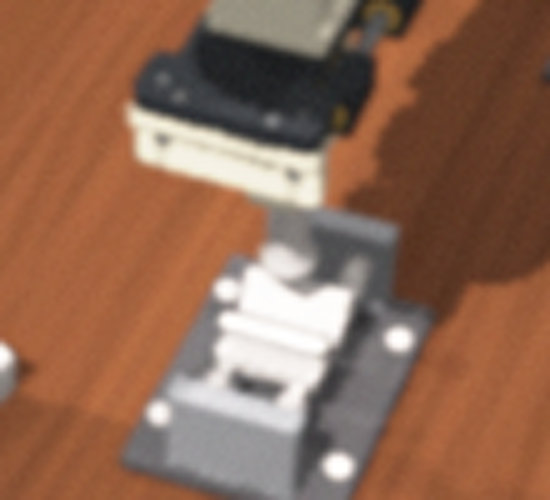

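```bash
python3 - <<'E'
from h import *
S=ctrl.snapshot("side");a=np.radians(2.3);X=np.array([np.cos(a),np.sin(a),0]);Y=np.array([-np.sin(a),np.cos(a),0]);c=np.array([.5535,-.181,0])
P=lambda x,y,z:((proj(S,c+x*X+y*Y+[0,0,z])-[300,90])*5+2).round().tolist()
for y in(.0165,-.0165,.005,-.005): print(y,[P(x,y,.062) for x in(.025,-.025)],[P(x,y,.036) for x in(.025,-.025)])
print("foot now",P(0,0,.079),P(0,0,.089),"housing top", [P(x,y,.06) for x in(.03,-.03) for y in(.075,-.075)])
E
```

```text
0.0165 [[225.0, 312.0], [325.0, 341.0]] [[223.0, 350.0], [322.0, 379.0]]
-0.0165 [[249.0, 266.0], [349.0, 294.0]] [[248.0, 305.0], [345.0, 333.0]]
0.005 [[233.0, 296.0], [333.0, 324.0]] [[232.0, 334.0], [330.0, 363.0]]
-0.005 [[241.0, 282.0], [341.0, 310.0]] [[239.0, 320.0], [337.0, 349.0]]
foot now [288.0, 277.0] [289.0, 261.0] housing top [[168.0, 397.0], [282.0, 189.0], [292.0, 434.0], [398.0, 221.0]]
```

>>> send_rows([
  [[0,-0.001,0.01],0],
  [[0,-0.001,0.02],0],
  [[0,-0.001,0.03],0],
  [[0,-0.001,0.04],0],
  [[0,-0.001,0.05],0],
])

```text
clock: 6.55
tool_pos: [0.5545, -0.1815, 0.17]
orientation: [179.9, -0.1, 2.1]
force: [-0.3, 0.1, 8.3]
opening: 0.0292
gripper_force: 30.0
```

>>> send_rows([
  [[0,0,0.007],0],
  [[0,0,0.014],0],
  [[0,0,0.021],0],
  [[0,0,0.027],0],
  [[0,0,0.03],0],
])

```text
clock: 6.97
tool_pos: [0.5532, -0.1812, 0.1447]
orientation: [-180.0, 0.1, 2.1]
force: [-0.1, -0.7, 0.2]
opening: 0.0292
gripper_force: 30.0
```

```bash
python3 - <<'E'
from h import *
S=ctrl.snapshot("side");go(.5535,-.181,.141,2.3)
a=S["color"][90:190,300:410,::-1];cv2.imwrite("pics/g.png",cv2.resize(a,None,fx=5,fy=5,interpolation=2))
E
```

```text
pos [ 0.553  -0.1811  0.1445] [-1.7999e+02  1.0000e-01  2.0800e+00] t 7.0167 open 0.029269786707509345 F [ 0.2 -0.2 -5.1] gf 29.99897746478382
share [ 0.0006 -0.0002  0.0044] turn -0.0024 rows 0.08475126692847959
```

View pics/g.png

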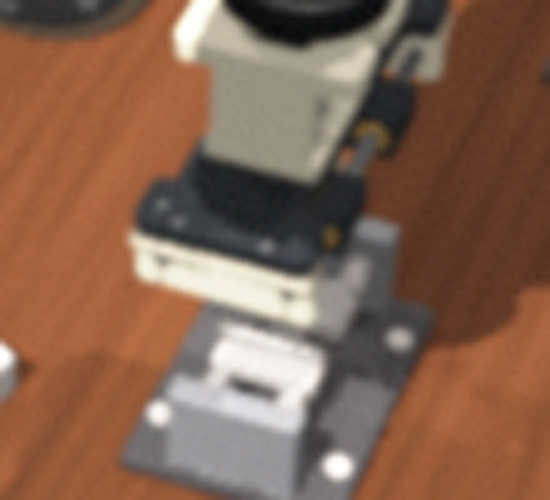

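>>> send_rows([
  [[0,0,0.0015],0],
  [[0,0,0.003],0],
  [[0,0,0.004],0],
  [[0,0,0.005],0],
  [[0,0,0.005],0],
])

```text
clock: 7.43
tool_pos: [0.5536, -0.1812, 0.1419]
orientation: [180.0, -0.0, 2.1]
force: [-0.6, -0.3, -0.6]
opening: 0.0294
gripper_force: 30.0
```

>>> send_rows([
  [[0,0,0.001],0],
  [[0,0,0.002],0],
  [[0,0,0.003],0],
  [[0,0,0.003],0],
  [[0,0,0.003],0],
])

```text
clock: 7.85
tool_pos: [0.5544, -0.1813, 0.1408]
orientation: [180.0, -0.1, 2.1]
force: [-2.6, 0.9, 8.5]
opening: 0.0293
gripper_force: 30.0
```

>>> send_rows([
  [[0,0,0],0],
  [[0,0,0],0],
  [[0,0,0],0],
  [[0,0,0],0],
  [[0,0,0],0],
])

```text
clock: 8.27
tool_pos: [0.5543, -0.1813, 0.1408]
orientation: [180.0, -0.1, 2.1]
force: [-2.1, 1.5, 8.9]
opening: 0.0293
gripper_force: 30.0
```

```bash
python3 - <<'E'
from h import *
S=ctrl.snapshot("side");go(.5535,-.181,.141,2.3)
for n in("jaw_left_face","jaw_right_face"):
  for r in ctrl.cut_out(S,n):
    v,u=np.nonzero(r["pixels"]);print(n,np.array(r["xy"])*[640,400],r["conf"],u.min(),u.max(),v.min(),v.max())
a=S["color"][140:180,330:375,::-1];cv2.imwrite("pics/k.png",cv2.resize(a,None,fx=12,fy=12,interpolation=2))
E
```

```text
pos [ 0.5543 -0.1813  0.1408] [ 1.7997e+02 -1.2000e-01  2.1300e+00] t 8.3167 open 0.029405980772274465 F [-1.9  1.4  7.4] gf 30.001385375799146
share [-0.001  -0.0004 -0.0003] turn -0.0019 rows 0.02174779561734464
jaw_left_face [355.328 161.   ] 0.65 343 365 154 167
```

View pics/k.png

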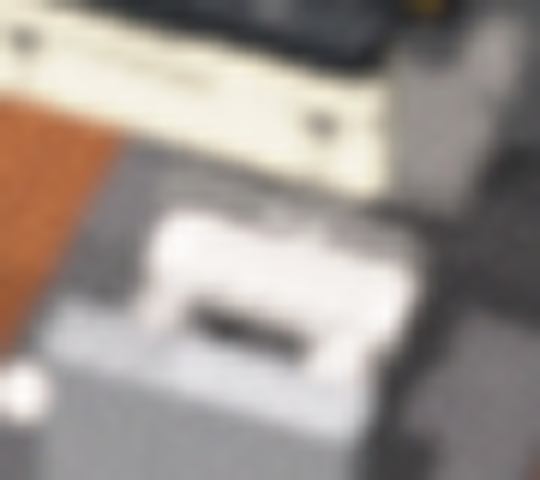

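>>> send_rows([
  [[0,0,-0.001],0],
  [[0,0,-0.001],0],
  [[0,0,-0.001],0],
  [[0,0,-0.001],0],
  [[0,0,-0.001],0],
], gripper=0.75)

```text
clock: 8.83
tool_pos: [0.5535, -0.1812, 0.1399]
orientation: [-180.0, 0.0, 2.1]
force: [0.5, -0.3, 0.0]
opening: 0.057
gripper_force: 0.0
```

>>> send_rows([
  [[0,0,-0.02],0],
  [[0,0,-0.06],0],
  [[0,0,-0.11],0],
  [[0,0,-0.15],0],
  [[0,0,-0.15],0],
])

```text
clock: 9.25
tool_pos: [0.5565, -0.1819, 0.2676]
orientation: [179.9, -0.6, 2.2]
force: [0.3, -0.4, 0.0]
opening: 0.0657
gripper_force: 0.0
```

>>> send_rows([
  [[-0.1,0,0],0],
  [[-0.1,0,0],0],
  [[-0.1,0,0],0],
  [[-0.1,0,0],0],
  [[-0.1,0,0],0],
])

```text
clock: 9.67
tool_pos: [0.4739, -0.1842, 0.2606]
orientation: [180.0, -0.1, 2.1]
force: [0.4, -0.5, 0.7]
opening: 0.066
gripper_force: 0.0
```

```bash
python3 - <<'E'
from h import *
S=ctrl.snapshot("side");go(.5535,-.181,.141,2.3)
c=np.array([.5535,-.181,0.01]);print("top exp",((proj(S,c+[0,0,.102])-[300,90])*5).round(),"head mid",((proj(S,c+[0,0,.079])-[300,90])*5).round())
a=S["color"][90:190,300:410,::-1];cv2.imwrite("pics/m.png",cv2.resize(a,None,fx=5,fy=5,interpolation=2))
E
```

```text
pos [ 0.4744 -0.1841  0.2605] [ 1.7999e+02 -6.0000e-02  2.1100e+00] t 9.7167 open 0.06603176776069841 F [ 0.5 -0.2 -0.6] gf 0.0
share [ 0.0989 -0.0003  0.1494] turn -0.0021 rows 3.437092533485536
top exp [289. 223.] head mid [287. 259.]
```

View pics/m.png

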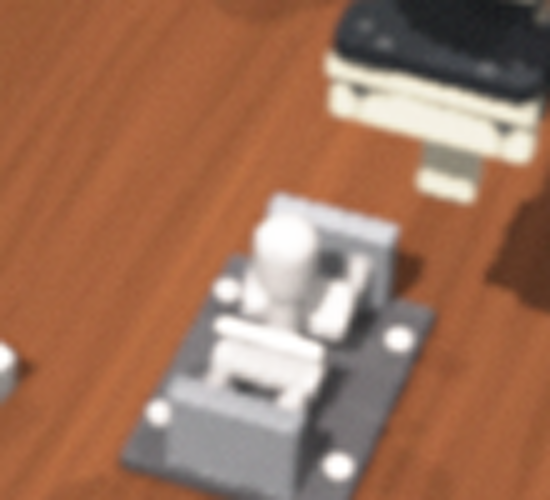

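The picture shows the domed stake standing upright in the clamp. Its head is at about (286, 250) in the crop, where a seated stake's head should be, and the gripper is clear of it.

```bash
python3 -c "
from plant import ctrl
print(ctrl.close_job())"
```

```text
the job is handed in; nothing more can be done
None
```

The domed stake stands upright in the clamp and is released, and the job was handed in at about 9.7 s; the hand-in returned no verdict, and I inferred that the jaws shut from the drop in wrist force rather than measuring the gap.

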